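# Slacken the clamp bolt with the ratchet and draw out the nest plate

### The job

Free the nest plate of the screwdriving fixture for changeover: the ratchet is already on the clamp bolt but still set to tighten, so flip its direction lever over to the loosening side, then work the handle back and forth until the bolt is backed off (counterclockwise) by at least a third of a turn. Then draw the plate out by its pull handle, away from the bolt, right to its end stop, let go, and leave everything else on the bench where it is.

Things in the scene. Friction and masses are not known exactly. Their poses are not given: they have to be found in the camera images.
- fixture: Aluminium base plate fixed on the bench, 190 x 250 x 15 mm, origin under its centre; x away from the robot at yaw 0, y left. The clamp bolt stands at x 0, y -50 mm. Guide rails along y (x +-74 mm, 35 mm high over the bench) hold the nest plate, which slides out to +y. All on it is under 45 mm high but the pull handle (71 mm) and the bolt with its ratchet.
- ratchet_head (a point): On the bolt's axis, on the top face of the ratchet's head, 97 mm above the bench. x points along the handle to its end, z up. Steel ratchet 203 mm long; head pear-shaped, 60 mm across, 22 mm thick, ending 51 mm from the axis. Captive on the bolt, it only turns about the vertical bolt axis; its friction of about 0.3 N m keeps it still while the lever is flipped.
- ratchet_grip (a point): Centre of the round rubber handle grip (25 mm thick, from 80 to 170 mm from the bolt axis), this point 125 mm from the axis, 86 mm above the bench. Here driving the bolt takes about 6 N sideways, the return stroke about 3 N. Swings of 0.7 rad either side of the fixture's -x are clear: nothing there is over 45 mm high.
- ratchet (a joint): Swing of the ratchet about the bolt, rad, counterclockwise from above positive (the loosening direction); 0 when the handle points along the fixture's -x, towards the robot. Starts between -0.7 and 0. The handle goes no further than 2.6 either way.
- lever_tab (a point): Centre of the upright thumb tab (12 x 11 mm, 16 mm high, 105 mm above the bench) at the end of the dark direction lever on top of the ratchet head. The lever turns about a vertical pin in the head 31 mm from the bolt axis along the handle; the tab is 42 mm from the pin, over the handle's neck. About 3 N sideways moves it and it stays where left. x runs from pin to tab.
- dir_lever (a joint): Direction lever angle, rad, counterclockwise from above positive, 0 along the handle, stops at -0.55 and +0.55. Negative (tab on the clockwise side of the handle, as at the start): drives the bolt clockwise, tightens. Positive (tab pushed right over to the counterclockwise side): drives counterclockwise, loosens, and slips back freely clockwise.
- clamp_bolt (a joint): Turn of the hex clamp bolt, rad, counterclockwise from above (loosening) positive, 0 tight. Right-hand thread, it rises 4 mm a turn with the ratchet on it. The ratchet has 16 teeth: up to 0.45 rad of a stroke can be lost before it bites. The bolt's washer holds the plate by friction until about a quarter turn.
- nest_plate (a joint): How far the nest plate is drawn out to the fixture's +y, m: 0 home, end stop at 0.065. Aluminium plate 130 x 177 x 12 mm, top 28 mm above the bench, with a slot open to -y around the bolt and two black part nests 14 mm high on it. Slides with a few newtons once the bolt is slack.
- pull_bar (a point): Centre of the nest plate's pull handle: a round steel bar 14 mm thick, 90 mm long along the fixture's x, 64 mm above the bench (36 mm above the plate) on posts 43 mm either side. The part nests end 44 mm from it on the bolt's side. Axes as the fixture's; pull along +y.
- spare_socket: Bystander: loose steel socket standing upright, 34 mm across, 62 mm high, origin under its centre.
- wrench: Bystander: loose steel wrench 180 mm long lying flat in front of the fixture, origin under its middle.
- hex_key: Bystander: loose T-handled hex key, 130 mm long, lying flat in front of the fixture, origin under its handle.
- carton: Bystander: small cardboard box 120 x 90 x 65 mm, origin under its centre.
- tape_roll: Bystander: roll of brown tape 104 mm across, 48 mm high, lying flat, origin under its centre.
- screw_bin: Bystander: grey open bin of screws 130 x 90 x 50 mm, origin under its centre.
- screwdriver: Bystander: loose screwdriver 200 mm long lying flat, origin under its middle.

How it is judged (in metres and radians):
On the way, in this order (a step that is already met when the one before it is completed fails the run):
1. the direction lever is flipped over to the loosening (counterclockwise) side (value of joint dir_lever above 0.4 rad), for 0.2 s.
2. the clamp bolt is backed off by a third of a turn (value of joint clamp_bolt above 1.95 rad), for 0.2 s.
3. the nest plate is drawn out to its end stop (value of joint nest_plate above 0.057 m), for 0.2 s.
At the end, for the whole second after the job is handed in: The clamp bolt is backed off by at least a third of a turn (1.95 rad or more), the nest plate is drawn out to within 8 mm of its end stop and at rest, and the loose things on the bench are where they were (within 30 mm) (value of joint clamp_bolt above 1.95 rad and value of joint nest_plate above 0.057 m and velocity of joint nest_plate between -0.01 and 0.01 m/s); the robot touches nothing.
It fails at once if a loose thing on the bench is moved by more than 30 mm (distance of any of spare_socket, wrench, hex_key, carton, tape_roll, screw_bin, screwdriver from where it was at the start of the episode above 0.03 m).
It also fails if it takes over 70 s, if anything falls off the work surface, if the arm or the gripper's body presses on something with over 40 N, if the wrist force passes 120 N, or if a joint passes its speed limit or range.

### The arm

A 7-joint arm with a two-finger parallel gripper is mounted at the origin on the work surface. World frame = base frame: x ahead of the robot, y to its left, z up, the work surface at z = 0. Lengths are in mm, angles in rad, forces in N, time in s.
With the tool pointing down it reaches from about 400 to 875 mm from the base axis. Payload 19.3 kg.
Tool frame: the origin (TCP) lies at the very end of the fingers, on their centre line; the grasp point (between the pads) lies 19 mm behind it (grip_point_offset is the z of the grasp point in the tool frame, in mm); z points along the fingers, x is the direction in which the jaws open and shut, and the axes are right-handed (so a half turn about z gives the same grasp; the last joint's range is limited). The gripper opens to 85 mm and grips with 20 to 120 N. Pads are 22 mm wide; open, the fingers measure 114 mm over their backs; the gripper's body (76 mm by 85 mm) begins 54 mm behind the grasp point. The pads swing forward as they close: fully open they stand 13 mm farther back than shut.
Start: joints at [1.26, 0.521, -0.036, 1.599, 0.021, 1.021, -0.113], TCP at [149.022, -606.966, 231.291] pointing down, gripper open.
Joint ranges: [-2.91, 2.91], [-0.3, 2.13], [-1.5, 1.42], [0.17, 2.43], [-1.26, 4.41], [0.16, 1.93], [-2.52, 2.52]. Speed limits (rad/s): [1.89, 1.89, 2.39, 2.39, 3.01, 3.01, 3.01].

### API

Orientations are given as a 3x3 rotation matrix whose columns are the frame's x, y, z axes.
In Python, from workcell import movep, movel, goto_joints, open_gripper, clamp, wait, inverse_kinematics, read_state, camera, PlanningError, finish_job, grip_point_offset gives the robot as it stands. Calls block until the motion is done:
- movep(position, orientation): joint-space move of the TCP to a pose.
- movel(position, frame=None, max_speed=150, guard=None): straight line of the TCP; frame=None keeps the orientation; max_speed is the mean speed in mm/s. With guard (N) it stops when the force on the tool has changed by that much, and returns True; else False.
- goto_joints(angles): joint-space move.
- open_gripper() and clamp(): open the fingers fully, or close them until they stop; the grip force is fixed at half the most.
- wait(seconds).
- inverse_kinematics(position, orientation): joint angles nearest the present ones, or None.
- read_state(): the state.
- camera(name): name is "scene" or "top" or "wrist"; returns a dict with "image" (420x560x3 uint8, blue, green, red), "range_z" (420x560 float32, mm along the optical axis (not along the pixel's ray), 0 where there is no reading), "fx", "fy", "cx", "cy" (pixels), "dist_coeffs" ([k1, k2, p1, p2, k3] as OpenCV has them; the pictures are not rectified), "cam_to_world" (4x4, takes a point from camera to world coordinates). Camera axes: x right, y up, looking along -z (the intrinsics and any distortion apply to the point x, -y, -z); pixel columns grow to the right and rows downward; lengths in mm; the calibration is good to about 2 mm. A picture is of the moment at which its call begins.
A pose or a line that the arm cannot do raises PlanningError and nothing moves.
- finish_job(): hands the job in, once; it reports no verdict.
The state is a dict: "time": time; "qpos": joint angles; "qvel": joint speeds; "joint_efforts": joint torques, N m; "eef_pos": TCP position; "tool_rot": TCP orientation; "ft_force": force on the tool from outside, world axes, zero at the start; "torque": the same for the moment, N m; "finger_gap": finger opening in mm.
Only numpy, scipy, OpenCV 4.12 (cv2) and the standard library are available. Lean on these libraries where they do the work, as an engineer would, in place of code of your own. Each camera call takes 0.05 s, during which the arm holds its last target.

## Working session

There is one attempt and no reset: what is moved stays moved. The work goes in short steps, each a Python script; the robot and the scene stay as the last script left them, time stands still between calls to the robot, and variables do not carry over. Pictures are saved under pics/ and viewed, and the job is handed in when it is done.

```bash
ls; mkdir -p pics
python3 - <<'E'
from workcell import *
import cv2,pickle
d={}
for n in("scene","top","wrist"):
    c=camera(n); cv2.imwrite(f"pics/{n}0.png",c["image"]); d[n]=c
    print(n,c["fx"],c["fy"],c["cx"],c["cy"],c["dist_coeffs"]);print(c["cam_to_world"])
pickle.dump(d,open("c0.pkl","wb"))
print(read_state(),grip_point_offset)
E
```

```text
pics
scene 391.29523169342986 391.29523169342986 275.91592311258427 212.48232186788647 [-0.08890189  0.          0.          0.          0.        ]
[[ 8.70672471e-01 -3.11906519e-01  3.80320618e-01  9.39777118e+02]
 [ 4.91845541e-01  5.45542156e-01 -6.78580665e-01 -6.79861061e+02]
 [ 4.17280357e-03  7.77880504e-01  6.28398368e-01  7.01834877e+02]
 [ 0.00000000e+00  0.00000000e+00  0.00000000e+00  1.00000000e+00]]
top 398.8972658390326 398.8972658390326 278.87496075642343 211.5137336429835 [-0.01023807  0.          0.          0.          0.        ]
[[ 5.91560451e-03  9.95279895e-01 -9.68655573e-02  4.20995859e+02]
 [-9.99788487e-01  7.79470658e-03  1.90321670e-02  2.38395188e+01]
 [ 1.96973718e-02  9.67324822e-02  9.95115491e-01  1.13254661e+03]
 [ 0.00000000e+00  0.00000000e+00  0.00000000e+00  1.00000000e+00]]
wrist 318.83375877336016 318.83375877336016 279.3398390819907 205.07746353081805 [-0.02288634  0.          0.          0.          0.        ]
[[ 2.38526684e-01  9.26290889e-01  2.91702263e-01  2.24437713e+02]
 [-9.71133717e-01  2.28154631e-01  6.96043629e-02 -5.87719457e+0
[... 292 characters left out ...]
70e-04, -7.85987743e-04,  2.21092556e-03, -3.43404350e-03,
       -3.63953314e-04, -6.52019009e-04,  4.30585853e-05]), 'joint_efforts': array([ 1.60936066e-03, -9.27386284e+01,  1.98056661e+00, -3.70051682e+01,
        1.80251763e-02,  6.40185404e-03,  4.16594878e-05]), 'eef_pos': array([ 148.97794169, -606.76797716,  230.8878283 ]), 'tool_rot': array([[ 2.38484140e-01, -9.71146362e-01, -2.43839923e-04],
       [-9.71146086e-01, -2.38484257e-01,  7.33860699e-04],
       [-7.70838130e-04,  6.17900494e-05, -9.99999701e-01]]), 'ft_force': array([-0.52752951,  0.27564133, -0.43267758]), 'torque': array([ 0.00881443, -0.01637412,  0.00849119]), 'finger_gap': 85.29150507324876} -18.700000000000003
```

View pics/scene0.png

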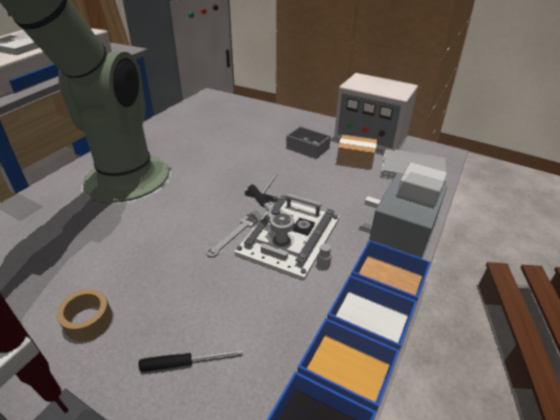

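View pics/top0.png

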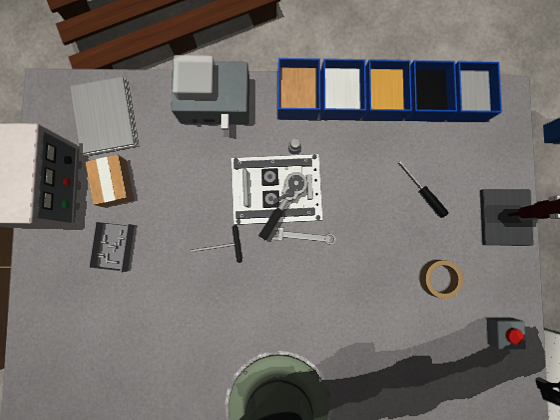

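The top view shows the fixture at about (278,188). The ratchet head is at (294,185) with its handle running to the lower left, and the pull bar is at (247,188). I'll zoom in.

```bash
cat > h.py <<'E'
import numpy as np,cv2,pickle
def ray(c,u,v):
    K=np.array([[c["fx"],0,c["cx"]],[0,c["fy"],c["cy"]],[0,0,1.]])
    p=cv2.undistortPoints(np.array([[[u,v]]],float),K,np.array(c["dist_coeffs"],float))[0,0]
    T=np.array(c["cam_to_world"]);return T[:3,3],T[:3,:3]@np.array([p[0],-p[1],-1])
def onz(c,u,v,z):
    o,d=ray(c,u,v);return o+d*(z-o[2])/d[2]
def proj(c,P):
    K=np.array([[c["fx"],0,c["cx"]],[0,c["fy"],c["cy"]],[0,0,1.]])
    T=np.array(c["cam_to_world"]);q=T[:3,:3].T@(np.array(P,float)-T[:3,3]);q=q*[1,-1,-1]
    return cv2.projectPoints(q.reshape(1,1,3),np.zeros(3),np.zeros(3),K,np.array(c["dist_coeffs"],float))[0].ravel()
E
python3 - <<'E'
from h import *
d=pickle.load(open("c0.pkl","rb"))
im=d["top"]["image"][145:275,185:345]
cv2.imwrite("pics/topz.png",cv2.resize(im,None,fx=4.6,fy=4.6,interpolation=cv2.INTER_CUBIC))
im=d["scene"]["image"][165:285,200:350]
cv2.imwrite("pics/scz.png",cv2.resize(im,None,fx=5,fy=5,interpolation=cv2.INTER_CUBIC))
E
```

```text
(no output)
```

View pics/topz.png

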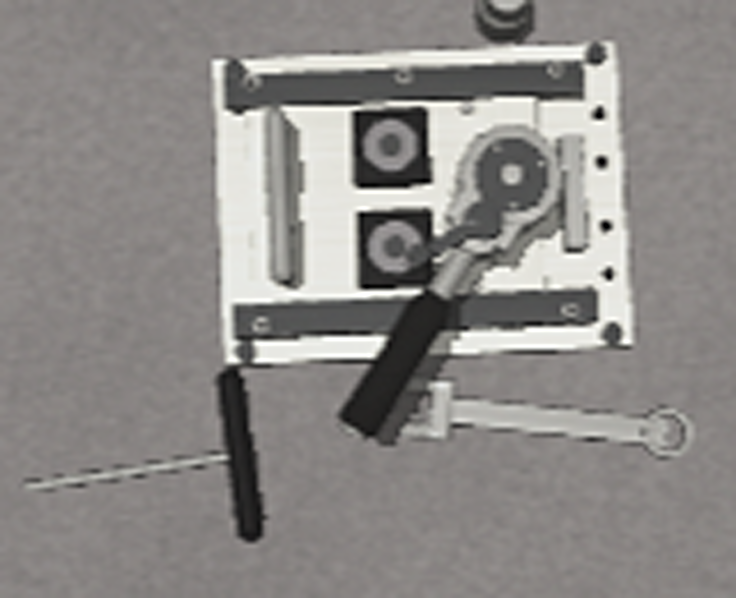

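View pics/scz.png

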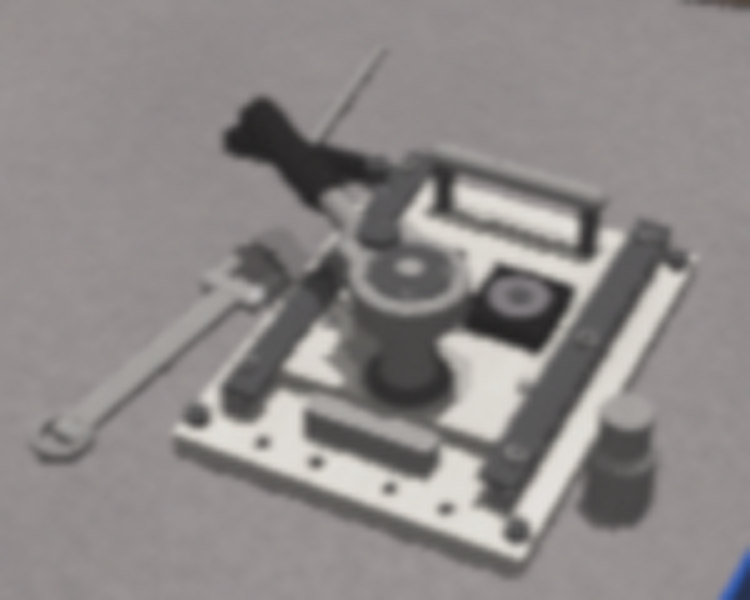

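Zoomed top view (pixels in the enlarged crop):
- Bolt axis at (511,174).
- Lever tab at about (412,250), to the left (clockwise side) of the handle.
- Grip running from (435,300) to (360,425).
- Base plate corners at (212,60), (614,43), (632,345) and (228,363).
- Pull bar from (275,112) to (283,280).

Run:
```python
from h import *
np.set_printoptions(precision=4,suppress=True)
d=pickle.load(open("c0.pkl","rb"));c=d["top"]
f=lambda x,y,z:onz(c,(x+.5)/4.6-.5+185,(y+.5)/4.6-.5+145,z)
cs=[f(*p,15) for p in((212,60),(614,43),(632,345),(228,363))]
for p in cs:print(p)
ctr=np.mean(cs,0);print("ctr",ctr)
xa=(cs[0]+cs[1]-cs[2]-cs[3]);yaw=np.arctan2(xa[1],xa[0]);ya=(cs[0]+cs[3]-cs[1]-cs[2]);print("yaw",yaw,np.arctan2(-ya[0],ya[1]))
yaw=(yaw+np.arctan2(-ya[0],ya[1]))/2
R=np.array([[np.cos(yaw),-np.sin(yaw)],[np.sin(yaw),np.cos(yaw)]])
print("bolt pred",ctr[:2]+R@[0,-50]); b=f(511,174,98);print("bolt meas",b)
t=f(410,250,105);print("tab",t)
g=(f(435,300,90)+f(360,425,90))/2;print("grip",g,f(360,425,86))
h=g-b;print("ratchet",np.arctan2(h[1],h[0])-yaw, np.hypot(*h[:2]))
for e in((276,110),(284,280)):print("bar",f(*e,71))
# depth centroid cloud for bar & tab
T=c["cam_to_world"];r=c["range_z"];P=[]
for v in range(150,260):
  for u in range(190,340):
    if r[v,u]>0:
      o,dd=ray(c,u,v); P.append(np.r_[o+dd*r[v,u],u,v])
P=np.array(P);np.save("P.npy",P)
L=(P[:,:2]-ctr[:2])@R
print("zmax",np.sort(P[:,2])[-20:])
m=(P[:,2]>55)&(P[:,2]<76)&(L[:,1]>40);print(m.sum(),P[m].mean(0),L[m].min(0),L[m].max(0))
m=P[:,2]>100;print(np.c_[P[m],L[m]])
```

```text
[682.761  140.5597  15.    ]
[ 696.1572 -108.7961   15.    ]
[ 507.8265 -119.1369   15.    ]
[495.0019 127.5083  15.    ]
ctr [595.4366  10.0337  15.    ]
yaw 0.06211823615906199 0.05281526477282923
bolt pred [598.3084 -39.8837]
bolt meas [598.8022 -39.6921  98.    ]
tab [553.6645  17.7153 105.    ]
grip [491.1518  24.1997  90.    ] [455.4958  45.3407  86.    ]
ratchet 2.548490838955438 125.1829379518347
bar [640.1611  96.7083  71.    ]
bar [539.8616  90.627   71.    ]
zmax [110.4209 112.142  112.7343 113.4484 113.6392 113.7636 113.844  114.2816
 114.5569 114.6008 114.8306 114.9693 115.5287 116.5343 116.7125 116.9302
 117.0533 117.1381 117.3892 117.6696]
188 [588.5721  95.574   71.0521 244.7553 187.4628] [-51.8014  78.8858] [48.9052 92.9996]
[[ 620.4411  -29.7157  101.8246 ...  174.       22.6801  -41.12  ]
 [ 620.8159  -37.6829  100.2864 ...  174.       22.5968  -49.0955]
 [ 620.8777  -45.5672  100.367  ...  174.       22.2056  -56.9704]
 ...
 [ 457.5719   49.8983  100.291  ...  236.     -135.3476   47.7171]
 [ 457.6141   44.7399  100.0721 ...  236.     -135.6017   42.5647]
 [ 454.9836   44.6839  101.6026 ...  237.     -138.231    42.6599]]
```

```bash
cat >> h.py <<'E'
B=np.array([598.6,-39.8]); YAW=0.0575
def rot(a): 
    c,s=np.cos(a),np.sin(a); return np.array([[c,s,0],[s,-c,0],[0,0,-1.]])
def hpos(th,h,t,z):
    "th ratchet angle; h along handle, t ccw-tangential"
    w=np.pi+YAW+th;H=np.array([np.cos(w),np.sin(w)]);T=np.array([-H[1],H[0]])
    return np.r_[B+h*H+t*T,z]
E
python3 - <<'E'
from workcell import *
from h import *
th=-0.593
w=np.pi+YAW+th
for k in (w+np.pi/2,w-np.pi/2):
    p=hpos(th,67,-62,200);q=inverse_kinematics(p,rot(k));print(k,p,q)
clamp()
best=None
for k in (w+np.pi/2-2*np.pi,w-np.pi/2):
    q=inverse_kinematics(p,rot(k))
    if q is not None:
        if best is None or abs(q[6])<best[0]: best=(abs(q[6]),k)
movep(p,rot(best[1]))
c=camera("wrist");cv2.imwrite("pics/w1.png",c["image"]);pickle.dump(c,open("w1.pkl","wb"))
s=read_state();print(s["time"],s["qpos"],s["eef_pos"],s["finger_gap"])
m=proj(c,hpos(th,31+42*np.cos(.55),-42*np.sin(.55),113));print("tab pred px",m,"bolt",proj(c,np.r_[B,98]),"grip end",proj(c,hpos(th,170,0,86)))
E
```

```text
4.17688898038469 [572.61589754  47.70900765 200.        ] [ 0.03070244  0.4899589  -0.301338    1.75725077  0.17635533  0.92082577
 -2.45068004]
1.0352963267948967 [572.61589754  47.70900765 200.        ] [ 0.37832687  0.59237758 -0.81889498  1.73899104  0.49575579  1.02995508
  0.41639817]
3.7167 [ 0.37917671  0.59237351 -0.81823207  1.73884524  0.49574834  1.0299793
  0.41629654] [572.74985819  46.86571881 199.9458345 ] -0.2201120206536674
tab pred px [225.78427815 209.87204939] bolt [207.35792811 277.56117357] grip end [195.33978278  67.48711781]
```

View pics/w1.png

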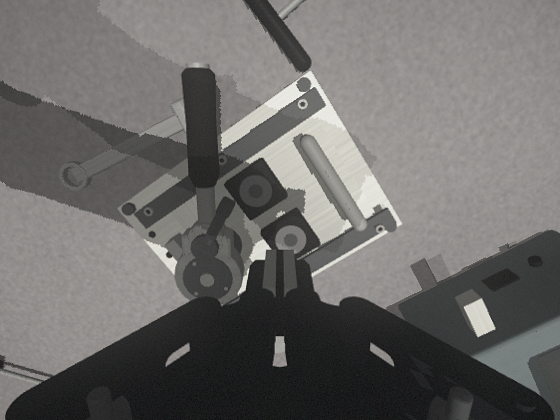

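In the wrist view the bolt is at (207,280), the tab at (226,206) and the grip end at (198,67). All three match the predictions, so I'll push the lever.

Run:
```python
from workcell import *
from h import *
th=-0.593
movel(hpos(th,67,-62,103))
f0=read_state()["ft_force"]
for t in (-20,-8,0,4):
    g=movel(hpos(th,67,t,103),max_speed=60,guard=25)
    s=read_state();print(t,g,s["eef_pos"],s["ft_force"]-f0)
    if g:break
movel(hpos(th,67,-25,103));movel(hpos(th,67,-62,130))
movel(hpos(th,67,-62,200))
c=camera("wrist");cv2.imwrite("pics/w2.png",c["image"]);pickle.dump(c,open("w2.pkl","wb"))
print(read_state()["time"])
for a in(-.55,.55): print("tab pred px",proj(c,hpos(th,31+42*np.cos(a),42*np.sin(a),113)))
```

```text
-20 False [551.27672099  11.47281828 102.99597821] [0.2639147  1.66938769 0.44054267]
-8 False [544.88330208   0.686655   102.97324777] [0.54415814 0.48703087 0.61385015]
0 False [541.14425447  -5.97457299 103.13100416] [0.63351827 1.43302697 1.1824354 ]
4 False [539.19913307  -9.00386971 103.13913978] [3.60345135 1.92999754 2.36601775]
7.7167
tab pred px [225.79403534 210.93410975]
tab pred px [168.11060288 210.94394042]
```

View pics/w2.png

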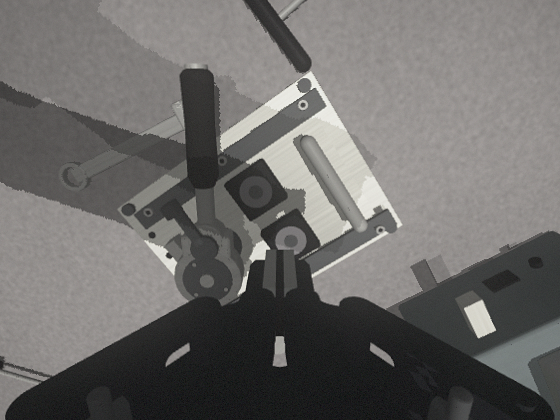

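The tab is now on the other side of the handle, at about (172,207). I'll measure its angle.

Run:
```python
from h import *
c=pickle.load(open("w2.pkl","rb"))
cv2.imwrite("pics/w2z.png",cv2.resize(c["image"][170:310,140:280],None,fx=4.2,fy=4.2,interpolation=cv2.INTER_CUBIC))
```

```text
(no output)
```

View pics/w2z.png

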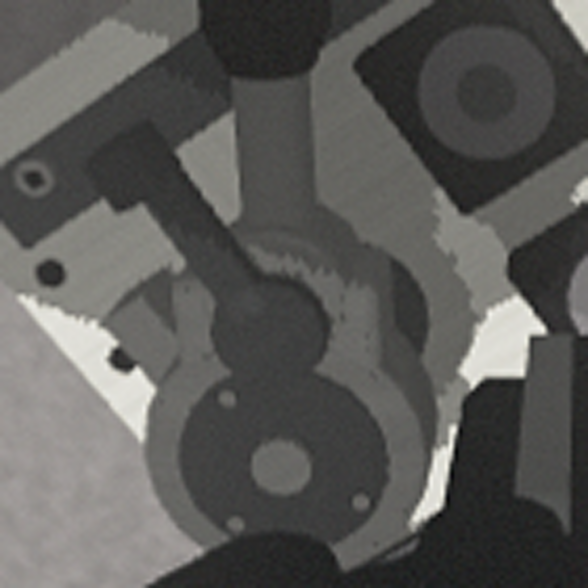

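The lever measures about 0.57 rad from the handle, which puts it at its stop, on the loosening side. Next I'll check reach for the handle strokes.

Run:
```python
from workcell import *
from h import *
np.set_printoptions(precision=2,suppress=True)
for s in(1,-1):
  for th in np.arange(-.6,1.5,.3):
    k=np.pi+YAW+th+s*np.pi/2
    print(s,round(th,2),inverse_kinematics(hpos(th,125,30,56),rot(k)))
```

```text
1 -0.6 [-0.68  0.77  0.79  2.14 -0.97  0.65 -1.31]
1 -0.3 [ 0.02  0.58 -0.09  2.12  0.11  0.45 -1.96]
1 0.0 [ 0.14  0.59 -0.14  2.09  0.17  0.47 -1.64]
1 0.3 [ 0.26  0.61 -0.2   2.03  0.24  0.52 -1.33]
1 0.6 [ 0.35  0.65 -0.27  1.95  0.3   0.58 -1.03]
1 0.9 [ 0.41  0.7  -0.33  1.85  0.35  0.65 -0.74]
1 1.2 [ 0.45  0.75 -0.4   1.74  0.41  0.73 -0.47]
1 1.5 [ 0.46  0.81 -0.46  1.64  0.46  0.81 -0.21]
-1 -0.6 [ 0.38  0.66 -0.67  2.09  0.71  0.63  0.24]
-1 -0.3 [ 0.51  0.68 -0.73  2.1   0.76  0.65  0.58]
-1 0.0 [ 0.62  0.71 -0.79  2.07  0.8   0.7   0.93]
-1 0.3 [ 0.73  0.76 -0.86  2.01  0.84  0.77  1.27]
-1 0.6 [ 0.8   0.83 -0.94  1.93  0.89  0.87  1.61]
-1 0.9 [ 0.84  0.91 -1.    1.83  0.94  0.97  1.94]
-1 1.2 [ 0.83  0.98 -1.06  1.72  0.97  1.06  2.26]
-1 1.5 [ 0.87  1.16 -1.28  1.61  1.15  1.29  2.5 ]
```

```bash
cat > stroke.py <<'E'
from workcell import *
from h import *
np.set_printoptions(precision=1,suppress=True)
def go(th,t,z,h=125,v=150,guard=None):
    return movel(hpos(th,h,t,z),frame=rot(YAW+th+np.pi/2),max_speed=v,guard=guard)
def arc(a,b,t,z,n=5,guard=60):
    for th in np.linspace(a,b,n+1):
        g=go(th,t,z,guard=guard); s=read_state()
        print(round(th,2),g,s["eef_pos"],s["ft_force"],round(s["time"],1))
        if g: raise SystemExit
E
python3 - <<'E'
from stroke import *
th=-.6
open_gripper()
go(th,15,200);go(th,15,56,guard=20)
print(read_state()["eef_pos"],read_state()["ft_force"])
arc(-.6,1.2,30,56,6)
c=camera("wrist");cv2.imwrite("pics/w3.png",c["image"]);c=camera("top");cv2.imwrite("pics/t3.png",cv2.resize(c["image"][145:275,185:345],None,fx=4.6,fy=4.6))
E
```

```text
[484.2  12.1  56.6] [-0.   0.6  0.5]
-0.6 False [476.2  -1.7  56.6] [ 0.8 -0.4  0.2] 10.7
-0.3 False [470.5 -38.5  56.3] [ 0.5  0.1 -0.2] 11.1
0.0 False [475.7 -76.   56.1] [ 0.5  0.5 -0.1] 11.6
0.3 False [ 491.8 -110.5   56. ] [-0.6  0.4 -0.2] 12.0
0.6 False [ 517.6 -138.8   55.9] [-0.4  1.4 -0.3] 12.4
0.9 False [ 550.6 -158.3   56. ] [-0.5  0.6 -0.3] 12.9
1.2 False [ 587.9 -167.3   56. ] [-1.   0.4 -1.6] 13.3
```

```bash
python3 -c "
import cv2,numpy as np
a=cv2.imread('pics/w3.png');b=cv2.imread('pics/t3.png');b=cv2.resize(b,None,fx=420/b.shape[0]*.55,fy=420/b.shape[0]*.55)
o=np.zeros((420,800,3),np.uint8);o[:,:480]=cv2.resize(a,(480,420));o[:b.shape[0],500:500+b.shape[1]]=b[:, :300];cv2.imwrite('pics/c3.png',o)"
```

```text
(no output)
```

View pics/c3.png

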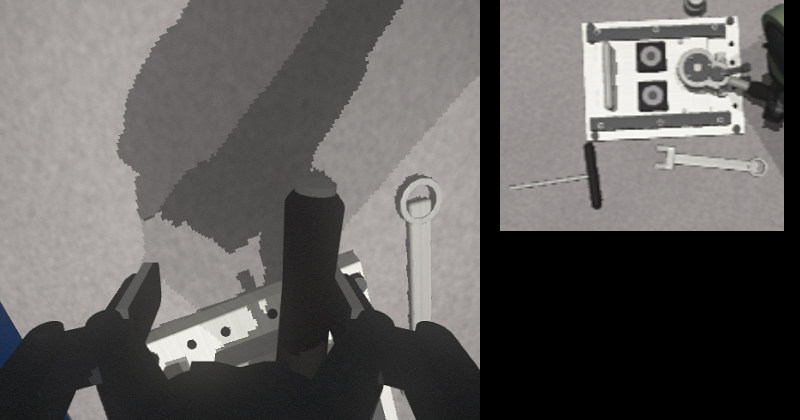

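The wrist view shows the handle at about (315,260), in contact with the right finger pad and swung to about +1.1 rad. I'll do the return stroke and a second drive stroke.

Run:
```python
from stroke import *
arc(1.2,-.3,-30,56,5)
c=camera("wrist");cv2.imwrite("pics/w4.png",c["image"])
arc(-.3,1.2,30,56,5)
c=camera("wrist");cv2.imwrite("pics/w5.png",c["image"])
a=cv2.imread("pics/w4.png");cv2.imwrite("pics/c5.png",cv2.resize(np.hstack([a,c["image"]]),(800,300)))
```

```text
1.2 False [ 532.1 -149.9   56.4] [ 1.1 -0.  -0.8] 14.0
0.9 False [ 503.1 -125.1   56.2] [-0.3 -0.5  0.3] 14.4
0.6 False [482.2 -93.1  56. ] [-0.4 -0.2  0.2] 14.9
0.3 False [471.6 -56.2  55.9] [-0.3 -0.9  0.4] 15.3
0.0 False [472.3 -18.   55.8] [ 0.5 -0.5 -0.2] 15.8
-0.3 False [484.3  18.3  55.8] [-0.3 -0.8 -0.6] 16.2
-0.3 False [470.2 -38.8  56.1] [ 0.3  0.9 -0.6] 16.9
0.0 False [475.7 -75.9  56. ] [-0.8  1.  -0.7] 17.3
0.3 False [ 491.8 -110.4   56. ] [ 0.1  1.2 -0. ] 17.8
0.6 False [ 517.5 -138.8   55.9] [-0.5  1.2  0. ] 18.2
0.9 False [ 550.6 -158.3   56. ] [-0.4  1.2  0.1] 18.6
1.2 False [ 587.9 -167.3   56. ] [0.3 1.4 0. ] 19.1
```

View pics/c5.png

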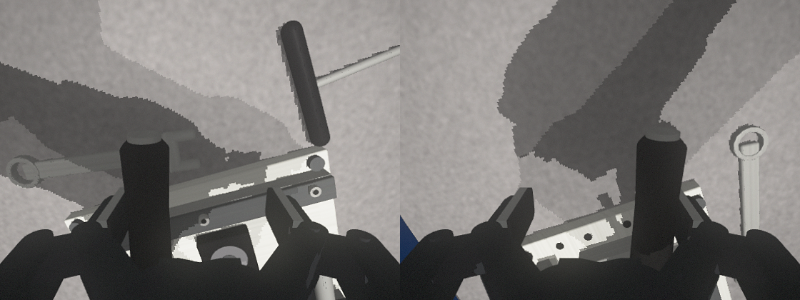

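Both strokes took the handle: it is against the left pad in the return view and the right pad in the drive view. I'll add a third stroke for margin, then check the head's rise as an independent measure of bolt rotation.

Run:
```python
from stroke import *
arc(1.2,-.3,-30,56,5)
arc(-.3,1.2,30,56,5)
go(1.2,15,56);go(1.2,15,200)
k=1.0353
movep(hpos(-.593,67,-62,200),rot(k))
c=camera("wrist");cv2.imwrite("pics/w6.png",c["image"]);pickle.dump(c,open("w6.pkl","wb"))
print(read_state()["time"])
def zs(c):
    P=[]
    for v in range(180,330):
        for u in range(130,300):
            r=c["range_z"][v,u]
            if r>0:
                o,d=ray(c,u,v);p=o+d*r
                if np.hypot(*(p[:2]-B))<18 and 85<p[2]<112:P.append(p[2])
    return np.median(P),np.std(P),len(P)
for n in("w1","w2","w6"):print(n,zs(pickle.load(open(n+".pkl","rb"))))
```

```text
1.2 False [ 532.  -149.9   56.4] [ 0.3 -0.3  0.6] 19.7
0.9 False [ 503.1 -125.2   56.2] [0.9 0.1 0.2] 20.1
0.6 False [482.2 -93.1  56. ] [-0.1 -0.3  0. ] 20.6
0.3 False [471.6 -56.2  55.9] [-0.4  0.5 -0.4] 21.1
0.0 False [472.3 -18.   55.8] [ 0.2 -1.2  0.1] 21.5
-0.3 False [484.3  18.3  55.8] [-0.6  0.3  0.1] 21.9
-0.3 False [470.2 -38.9  56.1] [-0.5  0.6  0.7] 22.5
0.0 False [475.6 -75.9  56. ] [-0.2 -0.4  0.3] 22.9
0.3 False [ 491.8 -110.4   56. ] [0.  0.2 0.5] 23.4
0.6 False [ 517.6 -138.8   56. ] [-1.2  0.2 -0.3] 23.9
0.9 False [ 550.6 -158.3   56. ] [-1.4  0.9 -0.2] 24.3
1.2 False [ 587.9 -167.4   56. ] [-0.2  0.   0.3] 24.8
27.925
w1 (np.float64(99.10558758936224), np.float64(0.976931325657146), 1189)
w2 (np.float64(99.16632845460106), np.float64(0.9830126382861276), 1175)
w6 (np.float64(100.67095190756623), np.float64(0.960077531071621), 1187)
```

View pics/w6.png

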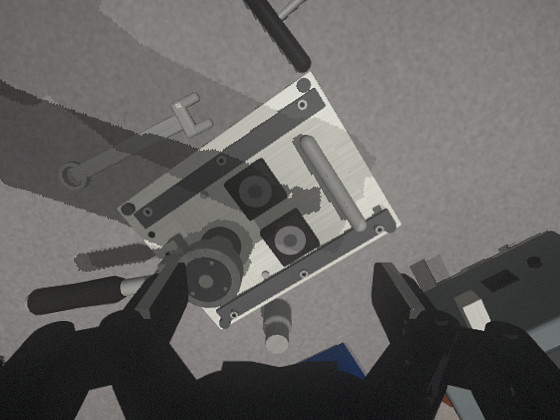

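The handle is at about (80,295) and the head has risen 1.5 mm, or about 2.4 rad of bolt rotation. That is past 1.95 but below what I expected, so I'll do one more stroke and measure the rise again.

```bash
cat > zs.py <<'E'
from h import *
def zs(c):
    P=[]
    for v in range(180,330):
        for u in range(130,300):
            r=c["range_z"][v,u]
            if r>0:
                o,d=ray(c,u,v);p=o+d*r
                if np.hypot(*(p[:2]-B))<18 and 85<p[2]<112:P.append(p[2])
    return np.median(P),np.mean(P)
E
python3 - <<'E'
from stroke import *
from zs import zs
movep(hpos(1.1,125,-15,130),rot(YAW+1.1+np.pi/2))
go(1.1,-15,56,guard=20)
arc(1.1,-.3,-30,56,4,40)
arc(-.3,1.2,30,56,4,40)
go(1.2,15,56);go(1.2,15,150)
movep(hpos(-.593,67,-62,200),rot(1.0353))
c=camera("wrist");cv2.imwrite("pics/w7.png",c["image"]);pickle.dump(c,open("w7.pkl","wb"))
print(read_state()["time"])
for n in("w1","w2","w6","w7"):print(n,zs(pickle.load(open(n+".pkl","rb"))))
E
```

```text
1.1 False [ 521.3 -142.4   57. ] [ 0.3 -0.8 -0. ] 30.4
0.75 False [ 491.4 -109.9   56.4] [-0.  -0.2 -0.7] 30.9
0.4 False [473.8 -68.8  56. ] [-0.5  0.4  0.8] 31.4
0.05 False [471.4 -24.3  55.8] [-0.8  0.2 -0.7] 31.9
-0.3 False [484.3  18.3  55.8] [-0.3 -0.4  0.6] 32.4
-0.3 False [470.2 -38.9  56.1] [-0.   0.7 -0.1] 33.0
0.08 False [478.7 -85.   56. ] [-0.2  1.1  1. ] 33.5
0.45 False [ 503.6 -125.6   56. ] [-0.7  0.9 -0.1] 34.0
0.82 False [ 541.8 -154.5   56. ] [ 0.   1.7 -0.4] 34.5
1.2 False [ 587.9 -167.4   56. ] [-0.1  0.8 -0.7] 35.1
37.875
w1 (np.float64(99.10558758936224), np.float64(99.27700177305259))
w2 (np.float64(99.16632845460106), np.float64(99.30043420916012))
w6 (np.float64(100.67095190756623), np.float64(100.86464926398001))
w7 (np.float64(101.42047039606898), np.float64(101.6134413949947))
```

The rise is now 2.3 mm, about 3.6 rad, which is well clear of 1.95. Next is the pull bar: I'll refine its position from w7, then grasp it.

Run:
```python
from workcell import *
from h import *
np.set_printoptions(precision=2,suppress=True)
c=pickle.load(open("w7.pkl","rb"))
P=[]
for v in range(110,260):
  for u in range(280,400):
    r=c["range_z"][v,u]
    if r>0:
      o,d=ray(c,u,v);p=o+d*r
      if 60<p[2]<82 and p[1]>60 and 530<p[0]<650:P.append(p)
P=np.array(P,np.float32);(cx,cy),(w,h),a=cv2.minAreaRect(P[:,:2]);print(len(P),cx,cy,w,h,a,P.mean(0))
for k in(YAW+np.pi/2,YAW-np.pi/2):print(inverse_kinematics([cx,cy,46],rot(k)),inverse_kinematics([cx-3.7,cy+66,46],rot(k)))
```

```text
Traceback (most recent call last):
cv2.error: OpenCV(4.12.0) /io/opencv/modules/imgproc/src/convhull.cpp:143: error: (-215:Assertion failed) total >= 0 && (depth == CV_32F || depth == CV_32S) in function 'convexHull'
```

View pics/w7.png

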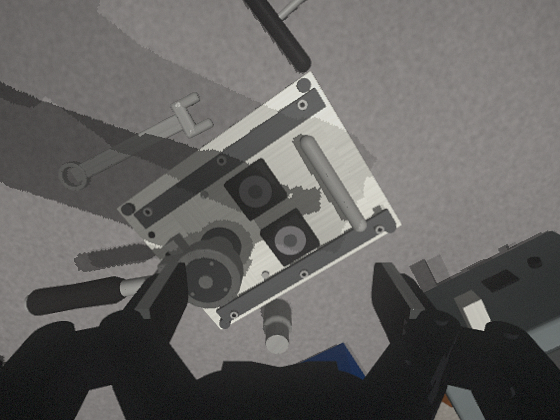

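The bar runs from (305,140) to (362,226). I'll make the array contiguous and proceed.

Run:
```python
from workcell import *
from h import *
np.set_printoptions(precision=2,suppress=True)
c=pickle.load(open("w7.pkl","rb"))
P=[]
for v in range(110,260):
  for u in range(280,400):
    r=c["range_z"][v,u]
    if r>0:
      o,d=ray(c,u,v);p=o+d*r
      if 60<p[2]<82 and p[1]>60 and 530<p[0]<650:P.append(p)
P=np.array(P)
print(len(P))
if len(P):
  print(cv2.minAreaRect(np.ascontiguousarray(P[:,:2].astype(np.float32))),P.mean(0))
m=(onz(c,305,140,68)+onz(c,362,226,68))/2;print(onz(c,305,140,68),onz(c,362,226,68),m)
for k in(YAW+np.pi/2,YAW-np.pi/2):print(inverse_kinematics([m[0],m[1],46],rot(k)),inverse_kinematics([m[0]-3.7,m[1]+66,46],rot(k)))
```

```text
1720
((591.2977905273438, 94.67050170898438), (102.34037017822266, 14.004897117614746), 3.0876426696777344) [588.38  94.51  69.87]
[542.97  91.79  68.  ] [637.95  98.84  68.  ] [590.46  95.31  68.  ]
[ 0.27  0.86 -0.81  1.77  0.8   0.87  0.72] [ 0.16  0.88 -0.81  1.74  0.8   0.89  0.62]
[-0.17  0.73 -0.13  1.79  0.15  0.63 -1.9 ] [-0.27  0.74 -0.13  1.76  0.15  0.65 -2.01]
```

Run:
```python
from workcell import *
from h import *
np.set_printoptions(precision=1,suppress=True)
R=rot(YAW+np.pi/2);m=np.array([590.5,94.8]);u=np.array([-np.sin(YAW),np.cos(YAW)])
movep(np.r_[m,150],R)
print(movel(np.r_[m,46],guard=20))
clamp();s=read_state();print(s["finger_gap"],s["ft_force"],s["eef_pos"],s["time"])
p0=s["eef_pos"].copy()
g=movel(np.r_[p0[:2]+72*u,46],max_speed=40,guard=25)
s=read_state();print(g,s["ft_force"],(s["eef_pos"]-p0)[:2]@u,s["time"],s["finger_gap"])
c=camera("wrist");cv2.imwrite("pics/w8.png",c["image"])
```

```text
False
11.854049918569784 [-1.8 -1.   6.2] [590.6  94.8  46.2] 39.8667
True [-2.3 -3.2 11.4] 63.73953004047457 41.3667 12.0483652920315
```

View pics/w8.png

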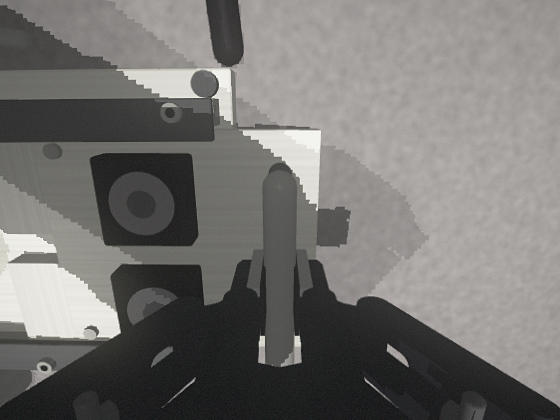

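The bar is held at (280,260), and the plate has come out about 64 mm before the guard tripped at the end stop. Now I'll release, retreat and check.

Run:
```python
from workcell import *
from h import *
open_gripper();wait(.2)
p=read_state()["eef_pos"];movel([p[0],p[1],200])
goto_joints([1.26,0.521,-0.036,1.599,0.021,1.021,-0.113])
wait(.3)
c=camera("top");cv2.imwrite("pics/top9.png",c["image"])
cv2.imwrite("pics/t9z.png",cv2.resize(c["image"][125:275,170:345],None,fx=4,fy=4,interpolation=cv2.INTER_CUBIC))
d=pickle.load(open("c0.pkl","rb"))
df=cv2.absdiff(d["top"]["image"],c["image"]).max(2);cv2.imwrite("pics/diff.png",cv2.convertScaleAbs(df,alpha=3))
P=[]
for v in range(150,230):
  for u in range(195,250):
    r=c["range_z"][v,u]
    if r>0:
      o,dd=ray(c,u,v);q=o+dd*r
      if 62<q[2]<80 and 120<q[1]<190:P.append(q)
P=np.array(P);print(len(P),np.median(P,0))
s=read_state();print(s["time"],s["ft_force"])
```

```text
190 [587.16010325 159.88052461  71.02345061]
46.9333 [ 0.22484848 -0.51304495  0.13365692]
```

View pics/t9z.png

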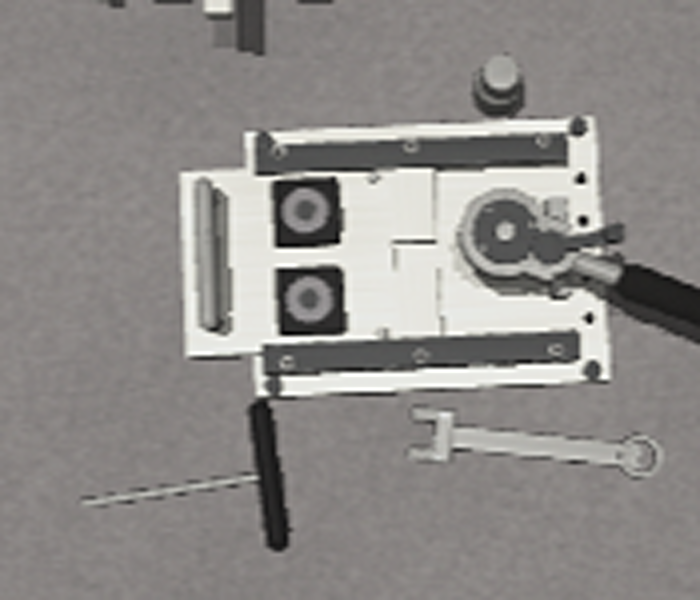

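View pics/diff.png

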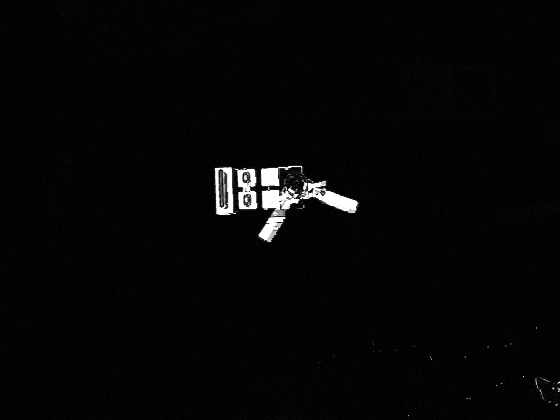

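The zoomed top view shows the plate drawn out, with the bar at (207,255), shifted about 64 mm. The difference image shows changes only at the plate and ratchet, so the loose things haven't moved. Handing in.

```bash
python3 -c "
from workcell import *
finish_job()"
```

```text
the job is handed in; nothing more can be done
```

The nest plate is free and drawn out to its end stop. I handed the job in at about 47 s of the 70 s allowed, and no verdict was reported.

- **Lever:** I pushed the tab over to the loosening side with closed fingers. The wrist image put it at about 0.57 rad from the handle, which is at its stop.
- **Bolt:** I worked the handle through four loosening strokes. I couldn't measure the bolt angle directly, so I judged it from how far the ratchet head rose: about 2.3 mm, or roughly 3.6 rad against the 1.95 needed. After three strokes it read about 2.4 rad, less than I expected, which is why I added the fourth.
- **Plate:** I gripped the pull bar and drew it out until the force guard stopped the move at about 64 mm. After I let go, the top camera showed the bar shifted by about the same amount.
- **Rest of the bench:** comparing the top view before and after, only the plate and ratchet had changed. The gripper is open and back at its start pose, with no force on it beyond sensor noise.

The forces read after each handle move were only about 1 N, so they could not confirm the expected 6 N drive and 3 N return. The head rise is the evidence that the bolt turned.

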